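Open and present a combination padlock from its check nest

ROBOT

A 6-joint arm with a two-finger parallel gripper is mounted at the origin on the work surface; the furniture and walls round the work are solid. World frame = base frame: x ahead of the robot, y to its left, z up, the work surface at z = 0. Lengths are in m, angles in rad, forces in N, time in s.
With the tool pointing down it reaches from about 0.3 to 0.875 m from the base axis. Payload 6.4 kg.
Tool frame: the origin (TCP) lies between the finger pads; the fingertips stand 8 mm ahead of it and the grasp point (between the pads) lies 11 mm behind it (ctrl.finger_overhang is the distance from the TCP to the fingertips, in m); z points along the fingers, y is the line along which they close (so a half turn about z gives the same grasp; the last joint's range is limited). The gripper opens to 85 mm and grips with 20 to 120 N. Pads are 22 mm wide; open, the fingers measure 114 mm over their backs; the gripper's body (76 mm by 85 mm) begins 54 mm behind the grasp point. The pads swing forward as they close: fully open they stand 13 mm farther back than shut.
Start: joints at [-1.428, 0.181, 1.607, -0, 1.354, -0.206], TCP at [0.197, -0.54, 0.239] pointing down, gripper open.
Joint ranges: [-2.99, 2.99], [-0.89, 2.07], [0.3, 2.58], [-1.14, 4.28], [0, 2.63], [-3.12, 3.12]. Speed limits (rad/s): [2.57, 2.57, 3.01, 3.14, 3.14, 3.14].

INTERFACE

Orientations are given as a unit quaternion [w, x, y, z].
In Python, from bench import ctrl, camera gives the robot as it stands.
- The arm moves only by the shell command python3 -m pendant 'ROWS' [OPENING]. ROWS is JSON, a list of rows, each a list of 6 numbers: the shift along the world's x, y, z normalised to -1 to 1, where 1 is 200 mm, then the turn, a rotation vector about the world's x, y, z normalised to -1 to 1, where 1 is pi/2 rad. In form: [[dx, dy, dz, rx, ry, rz], ...]. A call has exactly 10 rows; each row shifts and turns the commanded pose from where the row before left it; what a row does not reach is not made up. A row lasts 1/8 s, in which the tool goes at most 62.5 mm and 10.7 degrees, less where a joint would pass 70% of its speed; a pose out of reach is approached as far as the arm can. A call with a number of a shift or a turn outside -1 to 1 is refused whole. A call with a gripper value outside its range is refused whole. OPENING is the opening, from -1 (shut) to 1 (fully open), set as the call begins (- or left out, the last holds). The fingers move at their own pace and stop on an object; the grip force is fixed at half the most. Time passes only in rows, so rows that do not move let the fingers close, or fill a call up. It gives the time, the measured TCP pose, the force, the opening and the grip force at its end, in the units of the state.
- ctrl.get_obs(): the state, without advancing time (a new reading comes with each control period).
- camera(name): name is "side" or "top"; returns a dict with "color" (480x640x3 uint8, blue, green, red), "fx", "fy", "cx", "cy" (pixels), "xyz" and "rotation" of the camera in the world. Camera axes: x right, y down, z forward; pixel columns grow to the right and rows downward; lengths in m; the calibration is good to about 2 mm. A picture is of the moment at which its call begins. There is no depth.
- ctrl.hand_in(): hands the job in; it is judged then, once.
The state is a dict: "time_s": time; "q": joint angles; "dq": joint speeds; "joint_efforts": joint torques, N m; "eef_pos": TCP position; "eef_rot": TCP orientation; "wrist_force": force on the tool from outside, world axes, zero at the start; "torque": the same for the moment, N m; "opening": opening from 0.0 (shut) to 1.0 (fully open); "grasp_force": force on a finger pad.
Only numpy, scipy, OpenCV 4.12 (cv2) and the standard library are available. Lean on these libraries where they do the work, as an engineer would, in place of code of your own. Each camera call takes 0.05 s, during which the arm holds its last target. There are 200 camera calls.

TASK

First swing the toggle clamp's handle over until it locks and its arm presses on the padlock in the nest; leave it clamped while you turn the dial, click by click, until its pointed nose is in the click at the index mark, and then pull the shackle straight out all the way. Then swing the clamp fully back open, lift the padlock out of the nest and hold it up level, dial on top and shackle still open, at least 15 cm above the table: the program finishes while holding it there, still. Leave the sanding block, wax block, tape roll and spray bottle where they are.

Things in the scene. Friction and masses are not known exactly. Their poses are not given: they have to be found in the camera images.
- check_nest: Fixed nest: grey painted deck 213 x 90 x 10 mm. Origin at table level under the seated padlock's centre; +x to the clamp end (world +y within 0.25 rad), -x to the shackle end. Deck x -53 to 160 mm. 12 mm high locators beside the padlock's sides at 33 to 49 mm from its centre along x; between them its sides are free. Clamp bracket at x 95 to 145 mm, 60 mm high.
- padlock_center (a point): Centre (half-way up) of the loose steel padlock body, 100 x 54 x 28 mm (x, y, z), 0.35 kg in all, lying dial up on the deck: seated, 24 mm above the table, axes along the nest's, shackle out of its -x end. Held by the nest against turning and sliding (1.5 mm of play), it lifts straight up once the clamp is open; grip its long sides (54 mm apart) near the middle.
- dial_grip (a point): Middle of the dial's grip bar, on the dial's vertical axis; seated 52 mm above the table, 14 mm from the padlock centre towards the shackle. Black bar 12 mm wide, 42 mm long, 20 mm tall (42 to 62 mm above the table), on a skirt 51 mm across. Its -x axis points to the pointed nose with a white line. The closed clamp comes within 45 mm of this axis, up to 60 mm high.
- dial (a joint): Dial angle, rad, + anticlockwise from above. 0: nose at the white index mark, towards the shackle; only there (within 0.1 rad) can the shackle come out. A click every 0.524 rad (30 degrees), each about 0.03 N m to pass; it pulls itself into the nearest. Starts one or two clicks negative (clockwise of the mark). Turns freely from -1.8 to 1.2: no stop at the mark.
- shackle_grip (a point): Midway between the shackle's legs near the closed end of the U, 24 mm above the table, 74 mm from the padlock centre at the start; moves with the shackle. The U is a level 9 mm steel bar, 43 mm wide over its legs; crown's inside 13 mm and outside 22 mm beyond this point. Free table beneath. Grip over both legs, or hook inside the crown.
- shackle (a joint): Shackle travel out of the padlock, m: 0 closed, 0.020 fully out. Slides along the padlock's -x against about 3 N of friction and stays where left. Blocked (under 1.5 mm of play) unless the dial is at the mark; once out, it holds the dial.
- clamp_knob (a point): Centre of the round black knob (24 mm) at the end of the clamp handle, 103 mm from the handle's level axis (nest x = 122 mm, 45 mm high, along nest y). Open: knob at nest x = 193 mm, 120 mm high. Locked: x = 87 mm, 142 mm high. The grip below it is 18 mm thick. A few N at the knob move it. Push it with closed fingers from either side, or hold it, along its arc.
- clamp_handle (a joint): Clamp handle angle, rad: 0 fully open, dead centre at 1.0, 1.1 locked at its stop; stays where left. Linked to it is the clamp arm (72 mm long, 10 mm wide, pivot at nest x = 106 mm, 50 mm high): upright when open, level towards the padlock when locked, its pad pressing on the padlock's face 41 mm from its centre.
- sanding_block: Brown sanding block, 44 x 70 x 26 mm; bystander, do not disturb. Origin at its underside. To its right stands a fixed wooden drawer chest (world x > 0.54 m, y < -0.08 m, about 0.25 m high): pass above or in front of it.
- wax_block: Yellowish wax block, 32 x 60 x 14 mm; bystander, do not disturb. Origin at its underside
- masking_tape: Roll of masking tape lying flat, 103 mm across, 25 mm high; bystander, do not disturb. Origin at its underside
- mist_amber: Small clear spray bottle with amber content, 37 mm across, 139 mm high; bystander, do not disturb. Origin at its underside
- padlock: The loose padlock as a whole; origin at the centre of its underside, 14 mm below its centre; axes as given there (-x to the shackle, z up through the dial).
- clamp_pad: Round rubber pad, 16 mm across, under the tip of the clamp arm; it moves with the arm, with 5 mm of spring travel (3 N/mm). Origin at its upper face on the arm.
Things that resemble listed ones, but are neither listed nor needed, are in the scene too. What is meant by the padlock is not yellow, and is the larger of those in its own colour.

How it is judged:
By the outcome, as a careful person would: the job done as asked, in the order asked, and still so for the second after the job is handed in, while the arm keeps its last pose, push and grip.
It also fails if it takes over 72 s, if anything falls off the work surface, if the arm or the gripper's body presses on something with over 40 N, if the wrist force passes 120 N, or if a joint passes its speed limit or range.

## Working session

There is one attempt and no reset: what is moved stays moved. The work goes in short steps, Python scripts to look and compute and a shell command to move; the robot and the scene stay as the last step left them, time stands still between calls to the robot, and variables do not carry over. Pictures are saved under pics/ and viewed, at most 10 in all, crops included, and the job is handed in when it is done.

```bash
ls; mkdir -p pics
python3 - <<'E'
from bench import ctrl,camera
import cv2,numpy as np
for n in ("top","side"):
    c=camera(n); cv2.imwrite(f"pics/{n}0.png",c["color"]); print(n,c["fx"],c["fy"],c["cx"],c["cy"],c["xyz"],np.round(c["rotation"],4).tolist())
o=ctrl.get_obs(); print(o["time_s"],o["eef_pos"],o["eef_rot"],o["opening"],o["wrist_force"])
E
```

```text
pics
top 462.66396343168606 462.66396343168606 321.3241172571051 234.6066197810456 [0.46267167 0.03077076 0.98628925] [0.0407, -0.7005, 0.7122, -0.0185]
side 461.8099401551735 461.8099401551735 328.11822155512846 247.0557060101914 [ 0.47213138 -0.93681239  0.55286437] [-0.5411, 0.8399, -0.0268, 0.0315]
0.1 [ 0.19645262 -0.53988143  0.23846305] [-8.08505712e-04  9.84831961e-01  1.73508947e-01  4.18247772e-06] 0.9995704432168426 [-0.16474974 -0.40749884 -0.37039189]
```

View pics/top0.png

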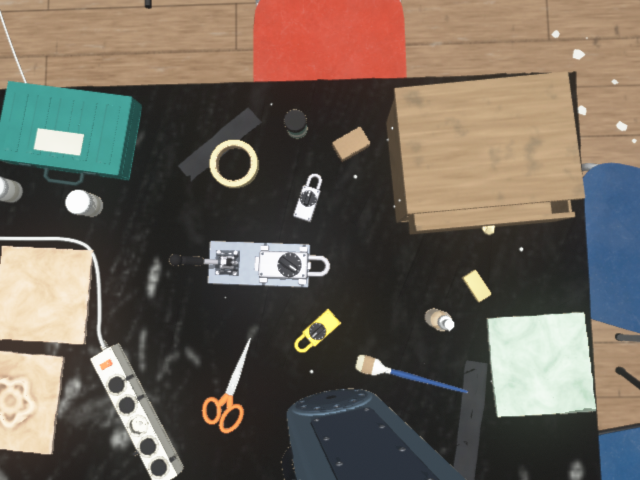

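View pics/side0.png

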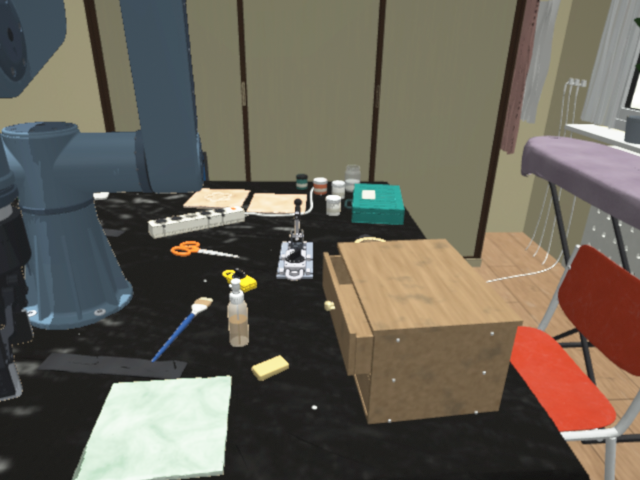

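The silver padlock in the nest (285,263) is larger than the loose silver one (308,197), and the third one (318,331) is yellow. So the nested one is meant. I'll confirm that in a crop and measure.

```bash
cat > h.py <<'E'
import numpy as np,cv2
from scipy.spatial.transform import Rotation as R
from bench import ctrl,camera
def rot(c): q=c["rotation"]; return R.from_quat([q[1],q[2],q[3],q[0]]).as_matrix()
def ray(c,u,v,z):
    d=rot(c)@np.array([(u-c["cx"])/c["fx"],(v-c["cy"])/c["fy"],1]); p=np.array(c["xyz"])
    return p+d*(z-p[2])/d[2]
def pix(c,P):
    p=rot(c).T@(np.array(P)-c["xyz"]); return np.array([c["cx"]+c["fx"]*p[0]/p[2],c["cy"]+c["fy"]*p[1]/p[2]])
def crop(c,u0,v0,w,h,s,name):
    cv2.imwrite(name,cv2.resize(c["color"][v0:v0+h,u0:u0+w],None,fx=s,fy=s,interpolation=cv2.INTER_CUBIC))
def obs():
    o=ctrl.get_obs(); return o
E
python3 - <<'E'
from h import *
c=camera("top"); crop(c,165,225,170,75,4.7,"pics/crop1.png")
for u,v,z in [(289,265,.062),(318,265,.024),(190,261,.12),(285,263,.042)]: print(u,v,ray(c,u,v,z).round(4))
E
```

```text
289 265 [0.4807 0.1249 0.062 ]
318 265 [0.4805 0.0683 0.024 ]
190 261 [0.4901 0.3063 0.12  ]
285 263 [0.4853 0.1351 0.042 ]
```

View pics/crop1.png

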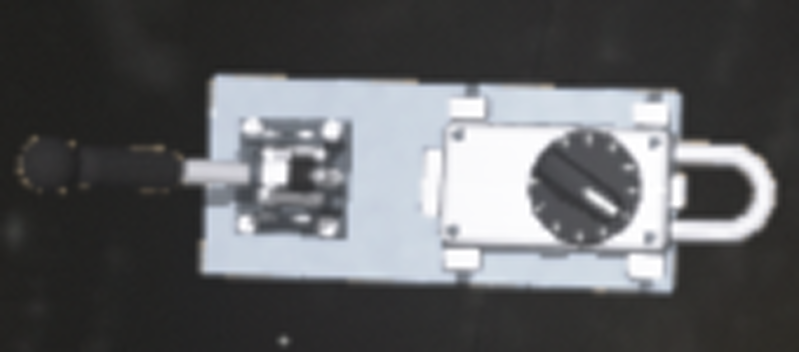

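Run:
```python
from h import *
c=camera("top"); f=lambda x,y,z: ray(c,165+(x+.5)/4.7-.5,225+(y+.5)/4.7-.5,z)[:2]
D=[f(*p,.010) for p in [(215,75),(680,92),(200,272),(675,292)]]
B=[f(*p,.038) for p in [(445,123),(671,130),(441,243),(667,250)]]
for n,Q in (("deck",D),("body",B)):
    Q=np.array(Q); print(n,Q.mean(0).round(4),"len",np.linalg.norm(Q[0]-Q[1]),np.linalg.norm(Q[2]-Q[3]),"wid",np.linalg.norm(Q[0]-Q[2]),np.linalg.norm(Q[1]-Q[3]))
    for a,b in((0,1),(2,3)): d=Q[a]-Q[b]; print(" yaw of +x vs world y (deg, +=ccw)",np.degrees(np.arctan2(-d[0],d[1])))
a=f(540,155,.062);b=f(618,214,.062); print("bar ctr",(a+b)/2, "nose dir vs -y",np.degrees(np.arctan2(*( (b-a)[0],-(b-a)[1]))))
print("dial",f(585,187,.042),"knob",f(50,164,.12),"crown out",f(776,192,.024))
o=ctrl.get_obs(); q=o["eef_rot"]; print(R.from_quat([q[1],q[2],q[3],q[0]]).as_matrix().round(3))
```

```text
deck [0.4861 0.1947] len 0.2114723222101765 0.2144695412276363 wid 0.08908367117015704 0.08956922871946676
 yaw of +x vs world y (deg, +=ccw) -3.08310545348614
 yaw of +x vs world y (deg, +=ccw) -3.213621469841632
body [0.4829 0.1399] len 0.09929786077775654 0.09884650908721417 wid 0.05241639843942345 0.05222527241439525
 yaw of +x vs world y (deg, +=ccw) -2.7283716441006423
 yaw of +x vs world y (deg, +=ccw) -2.6191137865271004
bar ctr [0.48302286 0.12728252] nose dir vs -y -37.74848612982805
dial [0.48231472 0.1267371 ] knob [0.49334819 0.33450124] crown out [0.47914452 0.04402279]
[[ 0.94   0.342 -0.   ]
 [ 0.342 -0.94   0.001]
 [ 0.    -0.001 -1.   ]]
```

The padlock in the nest matches: body measured about 99 x 52 mm, centre about (0.483, 0.140), nest yaw -3°, knob (0.493, 0.334). The dial sits one click clockwise of the mark. I'm moving to the outside of the knob, with the fingers shut.

```bash
python3 -m pendant '[[0.075,0.23,0,0,0,0.037],[0.075,0.23,0,0,0,0.037],[0.075,0.23,0,0,0,0.037],[0.075,0.23,0,0,0,0.037],[0.075,0.23,0,0,0,0.037],[0.075,0.23,0,0,0,0.037],[0.075,0.23,0,0,0,0.037],[0.075,0.23,0,0,0,0.037],[0.075,0.23,0,0,0,0.037],[0.075,0.23,0,0,0,0.037]]' -1
python3 -m pendant '[[0.075,0.23,0,0,0,0.037],[0.075,0.23,0,0,0,0.037],[0.075,0.23,0,0,0,0.037],[0.075,0.23,0,0,0,0.037],[0.075,0.23,0,0,0,0.037],[0.075,0.23,0,0,0,0.037],[0.075,0.23,0,0,0,0.037],[0.075,0.23,0,0,0,0.037],[0.075,0.23,0,0,0,0.037],[0.075,0.23,0,0,0,0.037]]'
```

```text
time_s: 1.45
eef_pos: [0.3468, -0.0789, 0.2394]
eef_rot: [0.0, 0.893, 0.449, 0.0]
wrist_force: [0.1, -0.1, 0.6]
opening: -0.001
grasp_force: 0.0
time_s: 2.7
eef_pos: [0.4967, 0.3812, 0.239]
eef_rot: [0.0, 0.727, 0.686, -0.0]
wrist_force: [0.0, 0.7, 0.7]
opening: -0.001
grasp_force: 0.0
```

```bash
python3 -m pendant '[[0,0,-0.21,0,0,0],[0,0,-0.21,0,0,0],[0,0,-0.21,0,0,0],[-0.005,-0.06,0,0,0,0],[-0.003,-0.065,0,0,0,0],[-0.003,-0.049,0.035,0,0,0],[-0.003,-0.049,0.035,0,0,0],[-0.003,-0.062,0.03,0,0,0],[-0.003,-0.062,0.03,0,0,0],[0,0,0,0,0,0]]'
python3 - <<'E'
from h import *
c=camera("top"); 
a=c["color"][225:300,165:335]; c=camera("side"); b=c["color"][190:290,245:345]
a=cv2.resize(a,(800,353)); b=cv2.resize(b,(240,240)); 
o=np.zeros((595,800,3),np.uint8); o[:353]=a; o[354:594,:240]=b; cv2.imwrite("pics/c2.png",o)
E
```

```text
time_s: 3.95
eef_pos: [0.493, 0.3088, 0.1401]
eef_rot: [0.001, 0.728, 0.685, 0.0]
wrist_force: [0.4, -0.6, -0.5]
opening: 0.001
grasp_force: 0.0
```

View pics/c2.png

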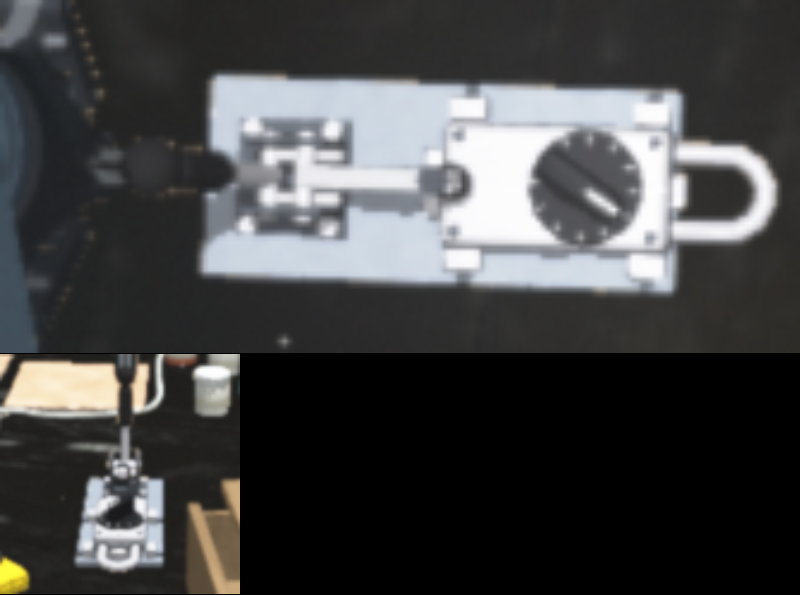

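The knob is moving and the arm is lowering onto the padlock's end face (pad at about 455,182). I'll keep pushing along the arc.

```bash
python3 -m pendant '[[-0.003,-0.055,0.018,0,0,0],[-0.003,-0.055,0.012,0,0,0],[-0.003,-0.05,0,0,0,0],[-0.003,-0.04,-0.01,0,0,0],[-0.002,-0.03,-0.01,0,0,0],[-0.002,-0.03,-0.01,0,0,0],[-0.001,-0.015,0,0,0,0],[-0.001,-0.015,0,0,0,0],[0,0,0,0,0,0],[0,0,0,0,0,0]]'
```

```text
time_s: 5.3
eef_pos: [0.489, 0.2522, 0.1393]
eef_rot: [0.0, 0.728, 0.686, -0.0]
wrist_force: [0.1, -0.3, 0.8]
opening: -0.001
grasp_force: 0.0
```

```bash
python3 -m pendant '[[-0.001,-0.01,0,0,0,0],[-0.001,-0.01,0,0,0,0],[0,-0.01,0,0,0,0],[0,0,0,0,0,0],[0,0,0,0,0,0],[0,0,0,0,0,0],[0,0,0,0,0,0],[0,0,0,0,0,0],[0,0,0,0,0,0],[0,0,0,0,0,0]]'
```

```text
time_s: 6.55
eef_pos: [0.4888, 0.2504, 0.1395]
eef_rot: [-0.002, 0.728, 0.686, 0.004]
wrist_force: [2.6, 19.5, -5.6]
opening: -0.004
grasp_force: 9.3
```

```bash
python3 -m pendant '[[0.002,0.04,0,0,0,0],[0.002,0.06,0,0,0,0],[0,0.1,0.22,0,0,0],[0,0.05,0.24,0,0,0],[0,0,0,0,0,0],[0,0,0,0,0,-0.083],[0,0,0,0,0,-0.083],[0,0,0,0,0,-0.083],[0,0,0,0,0,-0.083],[0,0,0,0,0,0]]' -0.06
python3 - <<'E'
from h import *
c=camera("top"); crop(c,165,225,170,75,4.7,"pics/c3.png")
E
```

```text
time_s: 7.8
eef_pos: [0.489, 0.2959, 0.2303]
eef_rot: [0.0, 0.88, 0.475, -0.001]
wrist_force: [-0.0, 0.1, -0.3]
opening: 0.468
grasp_force: 0.0
```

View pics/c3.png

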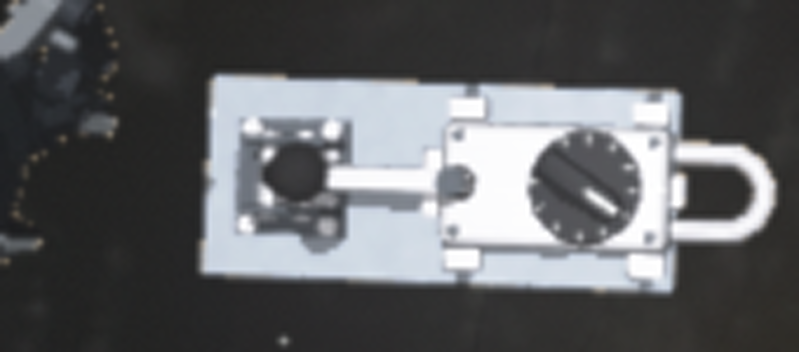

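Clamp locked: the knob is at (297,172) over the bracket and the arm is level on the body. The dial nose still points lower right, one click off. Now to the dial.

```bash
python3 -m pendant '[[-0.009,-0.212,0,0,0,0],[-0.009,-0.212,0,0,0,0],[-0.008,-0.212,0,0,0,0],[-0.008,-0.212,0,0,0,0],[0,0,-0.2,0,0,0],[0,0,-0.2,0,0,0],[0,0,-0.2,0,0,0],[0,0,-0.16,0,0,0],[0,0,-0.12,0,0,0],[0,0,0,0,0,0]]'
python3 -m pendant '[[0,0,0,0,0,0],[0,0,0,0,0,0],[0,0,0,0,0,0],[0,0,0,0,0,0],[0,0,0,0,0,0],[0,0,0,0,0,0],[0,0,0,0,0,0],[0,0,0,0,0,0],[0,0,0,0,0,0],[0,0,0,0,0,0]]' -1
python3 -c "
from h import *;print(obs()['torque'],obs()['eef_pos'])"
```

```text
time_s: 9.1
eef_pos: [0.4806, 0.1265, 0.0533]
eef_rot: [-0.001, 0.88, 0.476, -0.002]
wrist_force: [-0.3, 0.2, -0.5]
opening: 0.474
grasp_force: 0.0
time_s: 10.35
eef_pos: [0.4837, 0.1267, 0.0567]
eef_rot: [0.001, 0.88, 0.475, 0.001]
wrist_force: [-0.6, -0.7, 6.4]
opening: 0.123
grasp_force: 62.0
[-0.01794835  0.19770111  0.01745708] [0.48370994 0.12665089 0.05671774]
```

```bash
python3 -m pendant '[[0.008,0,0.012,0,0,0],[0,0,0,0,0,0.048],[0,0,0,0,0,0.048],[0,0,0,0,0,0.048],[0,0,0,0,0,0.048],[0,0,0,0,0,0.048],[0,0,0,0,0,0.048],[0,0,0,0,0,0.048],[0,0,0,0,0,0],[0,0,0,0,0,0]]'
python3 -c "
from h import *;o=obs();print(o['torque'],o['wrist_force'],2*np.degrees(np.arctan2(o['eef_rot'][2],o['eef_rot'][1]))-90)"
```

```text
time_s: 11.6
eef_pos: [0.4832, 0.1268, 0.0571]
eef_rot: [-0.001, 0.726, 0.688, -0.001]
wrist_force: [-1.4, 2.5, -5.6]
opening: 0.124
grasp_force: 60.4
[0.26666355 0.18891399 0.03500586] [-1.35150103  2.5051371  -5.61777455] -3.1296122869822938
```

```bash
python3 -m pendant '[[0,0,0,0,0,0],[0,0,0,0,0,0],[0,0,0.01,0,0,0],[0,0,0.25,0,0,0],[0,0,0.25,0,0,0],[0,0,0.2,0,0,0],[0,-0.28,0,0,0,0],[0,-0.28,0,0,0,0],[0,-0.28,0,0,0,0],[0,0,0,0,0,0]]' 0.1
python3 - <<'E'
from h import *
c=camera("top"); crop(c,165,225,170,75,4.7,"pics/c4.png")
E
```

```text
time_s: 12.85
eef_pos: [0.4845, -0.045, 0.2004]
eef_rot: [0.001, 0.728, 0.686, 0.0]
wrist_force: [-0.2, 0.0, 0.0]
opening: 0.55
grasp_force: 0.0
```

View pics/c4.png

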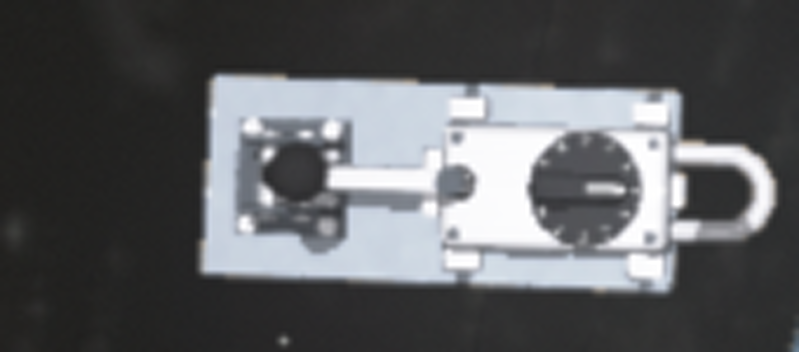

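The nose line (587–622,189) points at the shackle, in the click at the mark, and the clamp is still locked. Next I'll grip both shackle legs.

```bash
python3 -m pendant '[[-0.011,0.28,0,0,0,0],[-0.011,0.278,0,0,0,0],[0,0,-0.21,0,0,0],[0,0,-0.21,0,0,0],[0,0,-0.21,0,0,0],[0,0,-0.21,0,0,0],[0,0,-0.07,0,0,0],[0,0,0,0,0,0],[0,0,0,0,0,0],[0,0,0,0,0,0]]' 0.45
python3 -m pendant '[[0,0,0,0,0,0],[0,0,0,0,0,0],[0,0,0,0,0,0],[0,0,0,0,0,0],[0,0,0,0,0,0],[0,0,0,0,0,0],[0,0,0,0,0,0],[0,0,0,0,0,0],[0,0,0,0,0,0],[0,0,0,0,0,0]]' -1
```

```text
time_s: 14.15
eef_pos: [0.4811, 0.0702, 0.0192]
eef_rot: [0.001, 0.726, 0.688, 0.001]
wrist_force: [-0.2, 0.1, -1.2]
opening: 0.724
grasp_force: 0.0
time_s: 15.4
eef_pos: [0.4806, 0.0701, 0.0189]
eef_rot: [0.001, 0.726, 0.688, 0.001]
wrist_force: [-2.2, -0.6, 7.8]
opening: 0.476
grasp_force: 59.4
```

```bash
python3 -m pendant '[[-0.0007,-0.013,0,0,0,0],[-0.0007,-0.013,0,0,0,0],[-0.0007,-0.013,0,0,0,0],[-0.0007,-0.013,0,0,0,0],[-0.0007,-0.013,0,0,0,0],[-0.0007,-0.013,0,0,0,0],[-0.0007,-0.013,0,0,0,0],[-0.0005,-0.01,0,0,0,0],[0,0,0,0,0,0],[0,0,0,0,0,0]]'
```

```text
time_s: 16.65
eef_pos: [0.4797, 0.0501, 0.0189]
eef_rot: [0.001, 0.726, 0.688, 0.001]
wrist_force: [-1.2, 1.2, 6.6]
opening: 0.474
grasp_force: 59.6
```

```bash
python3 -m pendant '[[0,-0.006,0,0,0,0],[0,-0.006,0,0,0,0],[0,-0.005,0,0,0,0],[0,0,0,0,0,0],[0,0,0,0,0,0],[0,0,0,0,0,0],[0,0,0,0,0,0],[0,0,0,0,0,0],[0,0,0,0,0,0],[0,0,0,0,0,0]]'
```

```text
time_s: 17.9
eef_pos: [0.4796, 0.0497, 0.0187]
eef_rot: [-0.001, 0.726, 0.688, 0.003]
wrist_force: [1.8, 18.2, 5.4]
opening: 0.477
grasp_force: 59.6
```

Pulled 20 mm to the hard stop, so the shackle is fully out. I'll release it and go to the inboard side of the knob to open the clamp.

```bash
python3 -m pendant '[[0,0,0,0,0,0],[0,0,0,0,0,0],[0,0,0,0,0,0],[0,0,0.22,0,0,0],[0,0,0.22,0,0,0],[0,0,0.22,0,0,0],[0,0,0.22,0,0,0],[0,0,0.22,0,0,0],[0.012,0.25,0,0,0,0],[0.013,0.25,0,0,0,0]]' 0.45
python3 - <<'E'
from h import *
c=camera("top"); cv2.imwrite("pics/t5.png",c["color"]); crop(c,165,225,170,75,4.7,"pics/c5.png"); print(obs()["eef_pos"])
E
```

```text
time_s: 19.15
eef_pos: [0.4842, 0.147, 0.2387]
eef_rot: [0.001, 0.727, 0.687, 0.001]
wrist_force: [0.3, -0.2, -0.7]
opening: 0.726
grasp_force: 0.0
[0.48343873 0.15237215 0.23827762]
```

```bash
python3 -m pendant '[[0.012,0.227,0,0,0,0],[0,0,0,0,0,0],[0,0,-0.175,0,0,0],[0,0,-0.175,0,0,0],[0,0,-0.15,0,0,0],[0.003,0.045,0,0,0,0],[0.003,0.042,0.025,0,0,0],[0.003,0.042,0.025,0,0,0],[0.002,0.045,0.005,0,0,0],[0.002,0.045,0.005,0,0,0]]' -1
```

```text
time_s: 20.45
eef_pos: [0.4894, 0.2366, 0.1508]
eef_rot: [0.001, 0.726, 0.688, 0.001]
wrist_force: [1.3, -1.8, 1.1]
opening: -0.001
grasp_force: 1.0
```

```bash
python3 -m pendant '[[0.003,0.045,-0.005,0,0,0],[0.003,0.045,-0.005,0,0,0],[0.003,0.045,-0.005,0,0,0],[0.002,0.042,-0.018,0,0,0],[0.002,0.042,-0.018,0,0,0],[0.002,0.042,-0.018,0,0,0],[0.002,0.03,-0.022,0,0,0],[0.002,0.03,-0.022,0,0,0],[0.001,0.025,-0.022,0,0,0],[0,0,0,0,0,0]]'
python3 -m pendant '[[0,0.01,0,0,0,0],[0,0.01,0,0,0,0],[0,0,0,0,0,0],[0,0,0,0,0,0],[0,0,0,0,0,0],[0,0,0,0,0,0],[0,0,0,0,0,0],[0,0,0,0,0,0],[0,0,0,0,0,0],[0,0,0,0,0,0]]'
```

```text
time_s: 21.7
eef_pos: [0.4921, 0.3053, 0.1219]
eef_rot: [-0.0, 0.726, 0.688, -0.001]
wrist_force: [-0.0, -0.2, -0.2]
opening: 0.001
grasp_force: 0.0
time_s: 22.95
eef_pos: [0.4927, 0.309, 0.1227]
eef_rot: [-0.0, 0.726, 0.688, 0.0]
wrist_force: [-1.2, -1.4, 1.3]
opening: -0.002
grasp_force: 0.4
```

```bash
python3 -m pendant '[[0,0.01,-0.005,0,0,0],[0,0.01,-0.005,0,0,0],[0,0.008,-0.005,0,0,0],[0,0,0,0,0,0],[0,0,0,0,0,0],[0,0,0,0,0,0],[0,0,0,0,0,0],[0,0,0,0,0,0],[0,0,0,0,0,0],[0,0,0,0,0,0]]'
```

```text
time_s: 24.2
eef_pos: [0.493, 0.3105, 0.1215]
eef_rot: [0.003, 0.726, 0.688, -0.003]
wrist_force: [-6.2, -21.1, 18.4]
opening: -0.005
grasp_force: 13.7
```

```bash
python3 -m pendant '[[0,-0.03,0,0,0,0],[0,-0.03,0.1,0,0,0],[0,0,0.2,0,0,0],[0,0,0.2,0,0,0],[0,0,0.15,0,0,0],[0,0,0,0,0,0],[0,0,0,0,0,0],[0,0,0,0,0,0],[0,0,0,0,0,0],[0,0,0,0,0,0]]' 0.85
python3 - <<'E'
from h import *
c=camera("top"); crop(c,165,225,170,75,4.7,"pics/c6.png")
E
```

```text
time_s: 25.45
eef_pos: [0.4924, 0.3025, 0.249]
eef_rot: [-0.0, 0.726, 0.688, -0.001]
wrist_force: [0.0, 0.6, 0.8]
opening: 0.925
grasp_force: 0.0
```

View pics/c6.png

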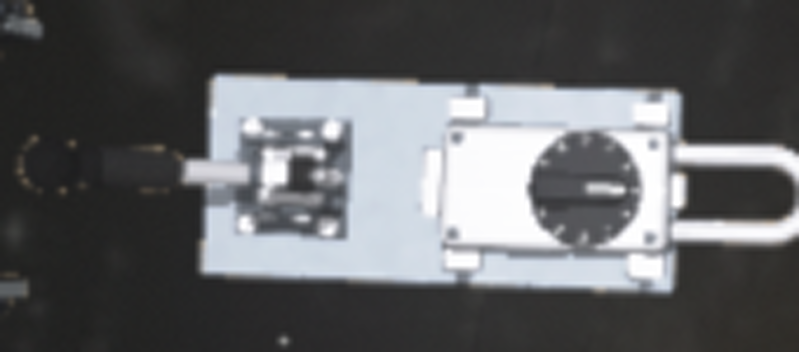

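The clamp is back at its starting open pose (knob 50,164), the shackle is out (its crown runs past the crop edge), and the dial is at the mark. Now to grip the body.

```bash
python3 -m pendant '[[-0.015,-0.277,0,0,0,0],[-0.015,-0.277,0,0,0,0],[-0.014,-0.277,0,0,0,0],[0,0,-0.25,0,0,0],[0,0,-0.25,0,0,0],[0,0,-0.25,0,0,0],[0,0,-0.25,0,0,0],[0,0,-0.1,0,0,0],[0,0,-0.03,0,0,0],[0,0,0,0,0,0]]'
python3 -m pendant '[[0,0,0,0,0,0],[0,0,0,0,0,0],[0,0,0,0,0,0],[0,0,0,0,0,0],[0,0,0,0,0,0],[0,0,0,0,0,0],[0,0,0,0,0,0],[0,0,0,0,0,0],[0,0,0,0,0,0],[0,0,0,0,0,0]]' -1
```

```text
time_s: 26.75
eef_pos: [0.4842, 0.1364, 0.0241]
eef_rot: [0.0, 0.726, 0.688, 0.0]
wrist_force: [0.4, 0.7, -0.1]
opening: 0.925
grasp_force: 0.0
time_s: 28.0
eef_pos: [0.485, 0.1365, 0.0252]
eef_rot: [0.001, 0.726, 0.688, 0.001]
wrist_force: [-0.4, -0.1, 5.8]
opening: 0.617
grasp_force: 64.3
```

```bash
python3 -m pendant '[[0,0,0.03,0,0,0],[0,0,0.04,0,0,0],[0,0,0.06,0,0,0],[0,0,0.1,0,0,0],[0,0,0.15,0,0,0],[0,0,0.18,0,0,0],[0,0,0.18,0,0,0],[0,0,0.15,0,0,0],[0,0,0.08,0,0,0],[0,0,0.03,0,0,0]]'
python3 -m pendant '[[0,0,0,0,0,0],[0,0,0,0,0,0],[0,0,0,0,0,0],[0,0,0,0,0,0],[0,0,0,0,0,0],[0,0,0,0,0,0],[0,0,0,0,0,0],[0,0,0,0,0,0],[0,0,0,0,0,0],[0,0,0,0,0,0]]'
python3 - <<'E'
from h import *
a=camera("top")["color"][190:340,150:390]; b=camera("side")["color"][170:310,190:420]
o=np.zeros((600,800,3),np.uint8); o[:300,:480]=cv2.resize(a,(480,300)); o[300:600,:493]=cv2.resize(b,(493,300)); cv2.imwrite("pics/c7.png",o)
E
```

```text
time_s: 29.25
eef_pos: [0.484, 0.1364, 0.2245]
eef_rot: [0.0, 0.726, 0.688, 0.0]
wrist_force: [0.1, -0.9, -4.0]
opening: 0.618
grasp_force: 63.7
time_s: 30.5
eef_pos: [0.4838, 0.1364, 0.2237]
eef_rot: [-0.0, 0.726, 0.688, -0.0]
wrist_force: [0.7, -0.3, -3.2]
opening: 0.616
grasp_force: 63.7
```

View pics/c7.png

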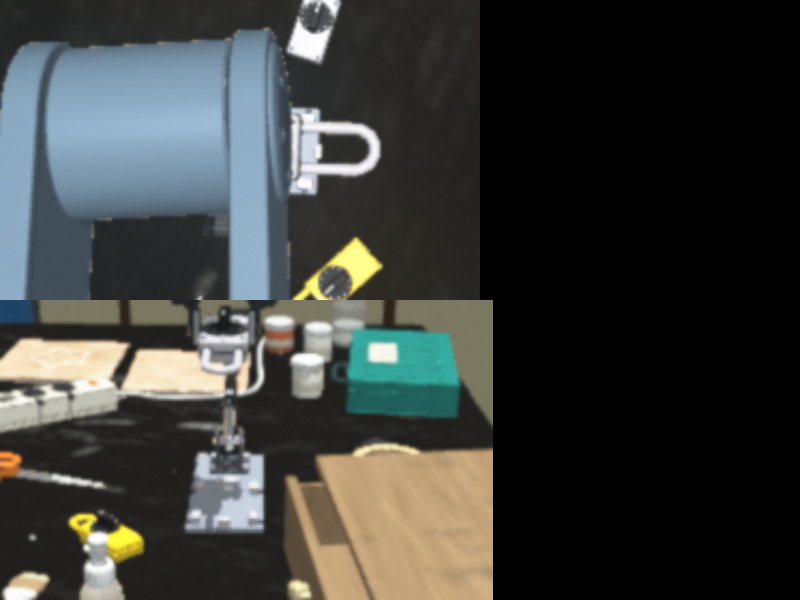

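Run:
```python
from h import *
t=camera("top");s=camera("side")
C=np.array([.4838,.1404,.2225]); ax=np.array([.0523,.9986,0])
for deg in(-5,0,5):
    d=-ax*np.cos(np.radians(deg)); d[2]=-np.sin(np.radians(deg))  # +: shackle end droops
    P=C+.116*d-[0,0,.0]; print(deg,"crown top",pix(t,P).round(1),"side",pix(s,P).round(1), "nearbottomedge side",pix(s,C+.05*d-[0,0,.014]).round(1))
crop(s,275,170,40,40,12,"pics/c8.png")
```

```text
-5 crown top [339.6 264. ] side [292.2 198.5] nearbottomedge side [293.5 197.7]
0 crown top [339.9 264.1] side [292.3 203. ] nearbottomedge side [293.6 199.5]
5 crown top [339.5 264.2] side [292.3 207.3] nearbottomedge side [293.6 201.2]
```

View pics/c8.png

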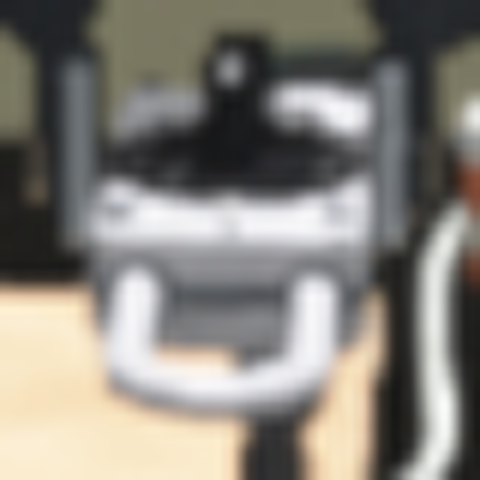

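The crown's bar is at about row 202.5 and the body's lower edge at about 198.5. The level prediction was 203 and 199.5, so the padlock is level, with the shackle out and the dial on top.

```bash
python3 -c "
from bench import ctrl
print(ctrl.hand_in())"
```

```text
the job is handed in; nothing more can be done
None
```

The job is handed in: I clamped the padlock, turned the dial one click to the mark, pulled the shackle fully out and opened the clamp. At hand-in, about 31 s of the 72 s in, the padlock was held still and level with its underside about 20 cm above the table.

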